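# Fetch the piping nozzle from behind the jars

### The arm

A 6-joint arm with a two-finger parallel gripper is mounted at the origin on a cart in front of the work surface, level with it; the furniture and walls round the work are solid. World frame = base frame: x ahead of the robot, y to its left, z up, the work surface at z = 0. Lengths are in m, angles in rad, forces in N, time in s.
With the tool pointing down it reaches from about 0.325 to 0.775 m from the base axis. Payload 9.3 kg.
Tool frame: the origin (TCP) lies between the finger pads; the fingertips stand 25 mm ahead of it and the grasp point (between the pads) lies 6 mm ahead of it; z points along the fingers, y is the line along which they close (so a half turn about z gives the same grasp; the last joint's range is limited). The gripper opens to 85 mm and grips with 20 to 120 N. Pads are 22 mm wide; open, the fingers measure 114 mm over their backs; the gripper's body (76 mm by 85 mm) begins 54 mm behind the grasp point. The pads swing forward as they close: fully open they stand 13 mm farther back than shut.
Start: joints at [-1.454, 0.259, 0.021, 1.334, 0, 1.418], TCP at [0.147, -0.53, 0.256] pointing down, gripper open.
Joint ranges: [-3.04, 3.04], [-0.91, 1.82], [-1.04, 1.36], [-1.92, 1.95], [-1.52, 1.45], [-3.14, 3.14]. Speed limits (rad/s): [2.22, 2.22, 2.79, 3.14, 3.14, 3.14].

### API

Orientations are given as a 3x3 rotation matrix whose columns are the frame's x, y, z axes.
In Python, from cell import * gives the robot as it stands.
- The arm moves only by the tool servo_tool, never from a script. Its argument "deltas" is text: rows parted by semicolons, each of 7 numbers parted by spaces: the shift along the tool's x, y, z in m, then the turn, a rotation vector about the tool's x, y, z in degrees, then the finger opening in m, from 0 to 0.0854. In form: x y z rx ry rz gripper; .... A call has 1 to 20 rows; each row is the pose to reach, as a shift and turn from the pose commanded when the call began, along the tool's axes at that moment; what a row does not reach only later rows make up. A row lasts 1/10 s, in which the tool goes at most 50 mm and 8.59 degrees, less where a joint would pass 70% of its speed; a pose out of reach is approached as far as the arm can. A call with a gripper value outside its range is refused whole. The fingers move at their own pace and stop on an object; the grip force is fixed at half the most. Time passes only in rows, so rows that repeat a pose let the fingers close. It gives the time, the measured TCP pose, the force, the opening and the grip force at its end, in the units of the state.
- observe(): the state, without advancing time (a new reading comes with each control period).
- snapshot(name): name is "scene" or "side" or "wrist"; returns a dict with "image" (400x640x3 uint8, red, green, blue), "K" (3x3 intrinsics, pixels), "extrinsics" (4x4, takes a point from world to camera coordinates). Camera axes: x right, y down, z forward; pixel columns grow to the right and rows downward; lengths in m; the calibration is good to about 2 mm. A picture is of the moment at which its call begins. There is no depth.
- job_done(): hands the job in; it is judged then, once.
The state is a dict: "t": time; "q": joint angles; "joint_velocities": joint speeds; "joint_efforts": joint torques, N m; "ee_pos": TCP position; "eef_rot": TCP orientation; "wrist_force": force on the tool from outside, world axes, zero at the start; "wrist_torque": the same for the moment, N m; "gripper_width": opening from 0.0 (shut) to 1.0 (fully open); "finger_force": force on a finger pad.
Only numpy, scipy, OpenCV 4.12 (cv2) and the standard library are available. Lean on these libraries where they do the work, as an engineer would, in place of code of your own. Each camera call takes 0.05 s, during which the arm holds its last target. There are 200 camera calls.

### The job

The steel piping nozzle is wanted on the little saucer, but it stands at the back of the wooden rack behind the spice jar, the sugar canister and the kitchen timer. First set these three aside, standing upright on the glass board, without touching the nozzle; then stand the nozzle upright in the middle of the saucer, and only when it is there put each of the three back in the rack exactly where it stood at the start, the timer facing the same way as before. Leave the mug and the small white coupler behind the rack alone, and knock nothing over.

Things in the scene. Friction and masses are not known exactly. Their poses are not given: they have to be found in the camera images.
- rack: Low light-wood rack, fixed, 155 x 290 mm. Base board 8 mm thick; rails 8 mm thick, 30 mm high along the back and the rear 45 mm of both sides, else open. Origin: at worktop level, 75 mm behind its front edge, midway between the sides; x points to the back, y along its long side, z up. The three things stand in a row near x = -25 mm, 88 mm apart, in any order; the nozzle near x = +35 mm.
- glass_board: Pale clear glass board, fixed, 171 x 301 mm, flat top 10 mm above the worktop: the side area. Origin: centre of its underside; x along the 171 mm side, y along the 301 mm side, z up.
- saucer: Small round blue saucer, fixed, 90 mm across, rim 12 mm above the worktop, standing in front of the rack. Origin: centre of its underside; its flat inner floor, 5 mm above the origin, is where the nozzle goes.
- spice_jar: The jar in the rack (a like one at the back of the worktop is only decor): round spice jar with red cap, 45 mm in diameter, 106 mm high (cap, 45 mm in diameter, from 85 to 106 mm). Origin: centre of its underside, z up. About 0.11 kg.
- canister: The canister in the rack (a like one at the back of the worktop is only decor): squarish orange canister with brown wooden lid, 87 x 87 mm, 100 mm high: lid top at 83 mm, in its middle a round knob 20 mm in diameter from 83 to 100 mm, to lift it by from above. The lid is fixed on and does not come off. Origin: centre of its underside, z up. About 0.22 kg.
- timer: Red kitchen timer, white face, 66 mm wide (along y), 66 mm high. The body runs from x = -11 to +25 mm (36 mm thick); a fixed dial, 27 mm across, centred 33 mm up, juts out of the face to x = -25 mm; above 47 mm there is only the body. Origin: on the underside, 11 mm behind the face; x points out of its back, z up. At the start the dial looks to the rack's open front. 0.12 kg.
- timer_dial (a point): Tip of the timer's dial, at (-25, 0, 33) mm in the timer's frame; axes as the timer's.
- nozzle: Steel piping nozzle, a cone standing on its wide end, 20 mm in diameter at the foot, narrower at the top, 34 mm high. Origin: centre of its underside, z up. About 12 g.
- mug: Orange mug, 81 mm across, 101 mm high, standing loose behind the rack; leave alone. Origin: its underside.
- coupler: Small white plastic coupler for nozzles, a stepped ring 27 mm across, 26 mm high (lower and wider than the nozzle), standing loose behind the rack; leave alone. Origin: centre of its underside.

How it is judged:
On the way, in this order (a step that is already met when the one before it is completed fails the run):
1. jar, canister and timer all stand released on the glass board, the nozzle still where it was (x of spice_jar in the frame of glass_board between -0.08 and 0.08 m and y of spice_jar in the frame of glass_board between -0.145 and 0.145 m and z of spice_jar in the frame of glass_board between 0.006 and 0.016 m and angle between each of spice_jar, canister, timer's own z axis and vertical below 0.15 rad and linear speed of each of spice_jar, canister, timer below 0.03 m/s and contact force between each of spice_jar, canister, timer and the fingers below 0.1 N and x of canister in the frame of glass_board between -0.08 and 0.08 m and y of canister in the frame of glass_board between -0.145 and 0.145 m and z of canister in the frame of glass_board between 0.006 and 0.016 m and x of timer in the frame of glass_board between -0.08 and 0.08 m and y of timer in the frame of glass_board between -0.145 and 0.145 m and z of timer in the frame of glass_board between 0.006 and 0.016 m and distance of nozzle from where it was at the start of the episode below 0.015 m), for 0.2 s.
2. the nozzle stands released upright in the middle of the saucer while the three still stand on the glass board (x of spice_jar in the frame of glass_board between -0.08 and 0.08 m and y of spice_jar in the frame of glass_board between -0.145 and 0.145 m and z of spice_jar in the frame of glass_board between 0.006 and 0.016 m and angle between each of spice_jar, canister, timer, nozzle's own z axis and vertical below 0.15 rad and linear speed of each of spice_jar, canister, timer, nozzle below 0.03 m/s and contact force between each of spice_jar, canister, timer, nozzle and the fingers below 0.1 N and x of canister in the frame of glass_board between -0.08 and 0.08 m and y of canister in the frame of glass_board between -0.145 and 0.145 m and z of canister in the frame of glass_board between 0.006 and 0.016 m and x of timer in the frame of glass_board between -0.08 and 0.08 m and y of timer in the frame of glass_board between -0.145 and 0.145 m and z of timer in the frame of glass_board between 0.006 and 0.016 m and horizontal distance between nozzle and saucer below 0.015 m and z of nozzle in the frame of saucer below 0.012 m), for 0.2 s.
At the end, for the whole second after the job is handed in: The nozzle stands upright within 15 mm of the saucer's centre; jar, canister and timer each stand upright within 15 mm of where they stood at the start (the timer's dial tip within 20 mm of its start, so it faces the same way); all at rest and released (horizontal distance between nozzle and saucer below 0.015 m and z of nozzle in the frame of saucer below 0.012 m and angle between each of nozzle, spice_jar, canister, timer's own z axis and vertical below 0.15 rad and linear speed of each of nozzle, spice_jar, canister, timer below 0.03 m/s and contact force between nozzle and the fingers below 0.1 N and distance of each of spice_jar, canister, timer from where it was at the start of the episode below 0.015 m and distance of timer_dial from where it was at the start of the episode below 0.02 m); the robot touches nothing.
It fails at once if the mug or the coupler is moved more than 20 mm (distance of any of mug, coupler from where it was at the start of the episode above 0.02 m).
It fails at once if jar, canister, timer or nozzle is knocked over (angle between any of spice_jar, canister, timer, nozzle's own z axis and vertical above 0.8 rad).
It also fails if it takes over 136 s, if anything falls off the work surface, if the arm or the gripper's body presses on something with over 40 N, if the wrist force passes 120 N, or if a joint passes its speed limit or range.

## Working session

There is one attempt and no reset: what is moved stays moved. The work goes in short steps, Python scripts to look and compute and a tool call to move; the robot and the scene stay as the last step left them, time stands still between calls to the robot, and variables do not carry over. Pictures are saved under pics/ and viewed, at most 17 in all, crops included, and the job is handed in when it is done.

Besides the shell and the picture viewer there is one more tool, called after "Request:" in YAML: its name, and indented under it one key for each argument. servo_tool: Moves the arm, as the interface text tells. Its arguments: {"type":"object","properties":{"deltas":{"type":"string"}},"required":["deltas"]}

```bash
ls; mkdir -p pics; cat > h.py <<'E'
from cell import *
import numpy as np, cv2
def snap(n,f):
    s=snapshot(n); cv2.imwrite('pics/'+f+'.png',s['image'][:,:,::-1]); np.savez('pics/'+f,**s); return s
def ray(s,u,v):
    E=np.array(s['extrinsics']);R=E[:3,:3];c=-R.T@E[:3,3]
    d=R.T@np.linalg.inv(s['K'])@[u,v,1.]; return c,d
def onz(s,u,v,z):
    c,d=ray(s,u,v); return c+d*(z-c[2])/d[2]
def proj(s,p):
    E=np.array(s['extrinsics']);q=s['K']@(E[:3,:3]@np.array(p)+E[:3,3]); return q[:2]/q[2]
E
python3 - <<'E'
from h import *
np.set_printoptions(precision=4,suppress=True)
o=observe();print(o['ee_pos'],o['eef_rot'],o['wrist_force'],o['gripper_width'])
for n in('scene','side','wrist'):
    s=snap(n,n+'0');c,d=ray(s,320,200);print(n,c,d,s['K'][0,0])
E
```

```text
pics
[ 0.1466 -0.5299  0.2557] [[ 0.9638  0.2665 -0.0001]
 [ 0.2665 -0.9638  0.0013]
 [ 0.0002 -0.0013 -1.    ]] [ 0.563  -0.068  -0.2538] 1.0006829900784113
scene [ 0.2568 -0.5277  0.7347] [ 0.3384  0.5144 -0.7881] 442.1775879992613
side [ 0.2128 -0.652   0.5725] [ 0.4018  0.678  -0.6157] 370.0685252330697
wrist [ 0.2286 -0.5077  0.3733] [-0.319  -0.0973 -0.9428] 360.18128152539543
```

View pics/scene0.png

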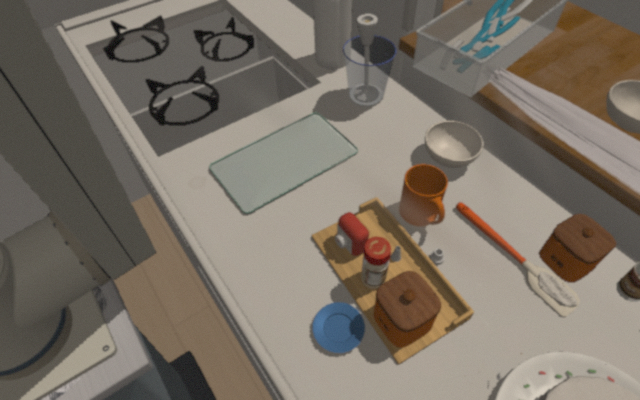

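View pics/side0.png

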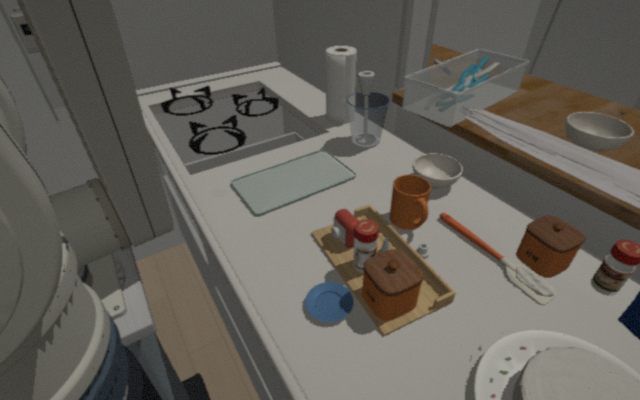

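Scene view: board (283,162), timer (352,232), jar (376,250), canister (407,305), saucer (338,328), coupler (438,256), mug (425,192). The nozzle is probably near (396,253). I'll enlarge both views.

```bash
python3 - <<'E'
from h import *
for n,(x,y) in dict(scene=(300,190),side=(290,195)).items():
    im=cv2.imread(f'pics/{n}0.png')[y:y+175,x:x+180]
    cv2.imwrite(f'pics/{n}0c.png',cv2.resize(im,None,fx=3.4,fy=3.4,interpolation=cv2.INTER_CUBIC))
for n in('scene','side'):
    s=dict(np.load(f'pics/{n}0.npz')); hsv=cv2.cvtColor(s['image'],cv2.COLOR_RGB2HSV)
    m=cv2.inRange(hsv,(100,110,60),(118,255,255)); 
    for c in cv2.findContours(m,0,2)[0]:
        if cv2.contourArea(c)>300: 
            e=cv2.fitEllipse(c);print(n,'saucer',e,onz(s,*e[0],.011))
    for (u,v) in {'scene':[(210,165),(317,115),(357,153),(249,210)],'side':[(232,182),(326,153),(355,177),(262,212)]}[n]: print(onz(s,u,v,.01).round(3))
E
```

```text
scene saucer ((337.443603515625, 327.0705261230469), (46.957794189453125, 47.9707145690918), 28.396265029907227) [ 0.43498584 -0.29591829  0.011     ]
[0.426 0.171 0.01 ]
[0.714 0.166 0.01 ]
[0.713 0.007 0.01 ]
[0.435 0.01  0.01 ]
side saucer ((327.3345947265625, 301.6677551269531), (37.7823371887207, 40.56085968017578), 88.736572265625) [ 0.43279497 -0.29801636  0.011     ]
[0.425 0.16  0.01 ]
[0.712 0.149 0.01 ]
[0.711 0.001 0.01 ]
[0.44  0.003 0.01 ]
```

View pics/scene0c.png

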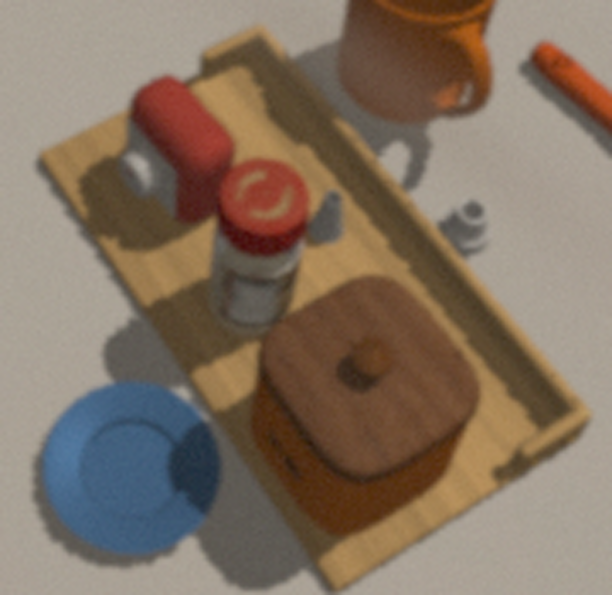

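View pics/side0c.png

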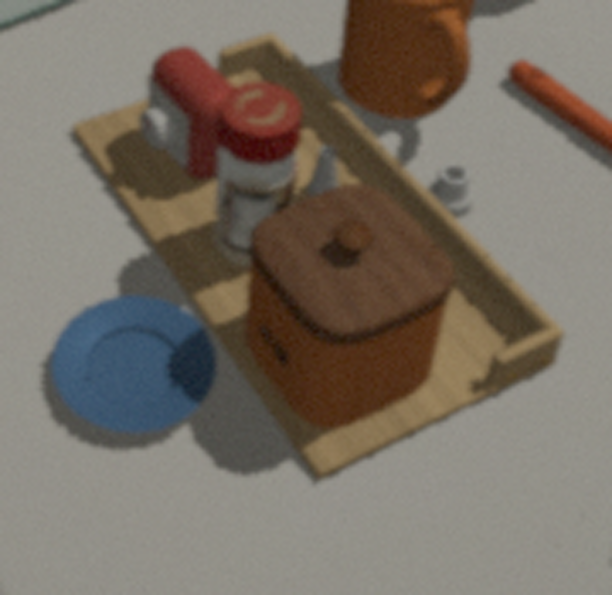

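Scene crop: knob top at crop (372,350), jar cap (265,193), nozzle tip (331,195), timer red top around (183,118), dial (138,172). The side crop shows the same things: knob (352,232), cap (262,108), nozzle tip (326,150). Next I'll turn these into positions.

```bash
python3 - <<'E'
from h import *
np.set_printoptions(precision=4,suppress=True)
S={n:dict(np.load(f'pics/{n}0.npz')) for n in('scene','side')}
off=dict(scene=(300,190),side=(290,195))
P={'rackL':(.008,(40,155),(75,130)),'rackB':(.004,(333,582),(318,470)),'rackR':(.03,(590,410),(562,333)),
'knob':(.108,(374,348),(353,232)),'jar':(.114,(265,192),(262,108)),'noztip':(.042,(332,193),(327,148)),'nozfoot':(.008,(323,238),None),
'timL':(.07,(150,85),(173,52)),'timR':(.07,(212,150),(215,85)),'dial':(.041,(133,170),(150,124)),'coupl':(.026,(473,210),(456,175))}
for k,(z,a,b) in P.items():
    r=[];A=[];B=[]
    for n,p in(('scene',a),('side',b)):
        if p is None: continue
        u,v=off[n][0]+p[0]/3.4-.35,off[n][1]+p[1]/3.4-.35
        r.append(onz(S[n],u,v,z)[:2]); c,d=ray(S[n],u,v);d/=np.linalg.norm(d);M=np.eye(3)-np.outer(d,d);A.append(M);B.append(M@c)
    x=np.linalg.solve(sum(A),sum(B)) if len(A)>1 else 0
    print(k,*r,'tri',x)
E
```

```text
rackL [ 0.5049 -0.1153] [ 0.5035 -0.1217] tri [ 0.511  -0.1065 -0.0079]
rackB [ 0.4823 -0.3963] [ 0.4815 -0.3992] tri [ 0.4856 -0.3948 -0.0055]
rackR [ 0.6327 -0.4117] [ 0.629  -0.4169] tri [ 0.6427 -0.4089  0.0118]
knob [ 0.5344 -0.347 ] [ 0.5297 -0.3529] tri [ 0.5418 -0.3419  0.0908]
jar [ 0.5447 -0.2569] [ 0.5429 -0.2613] tri [ 0.5496 -0.2528  0.1042]
noztip [ 0.6068 -0.2471] [ 0.6059 -0.2499] tri [ 0.6107 -0.2444  0.035 ]
nozfoot [ 0.6007 -0.2524] tri 0
timL [ 0.5581 -0.1481] [ 0.5595 -0.1519] tri [ 0.5623 -0.1452  0.0639]
timR [ 0.5591 -0.2012] [ 0.5633 -0.1917] tri [ 0.5489 -0.2115  0.0914]
dial [ 0.5293 -0.1719] [ 0.5284 -0.1733] tri [ 0.5306 -0.17    0.0374]
coupl [ 0.6698 -0.2938] [ 0.6682 -0.2982] tri [ 0.6773 -0.2903  0.0142]
```

```bash
cat >> h.py <<'E'
from scipy.spatial.transform import Rotation as Ro
np.set_printoptions(precision=4,suppress=True)
def frame(yaw):  # tool down, tool y at world yaw (deg)
    a=np.radians(yaw);y=np.array([np.cos(a),np.sin(a),0]);z=np.array([0,0,-1.]);return np.c_[np.cross(y,z),y,z]
def go(*tgts,yaw=-4.5):
    o=observe();R=np.array(o['eef_rot']);p=np.array(o['ee_pos'])
    rv=Ro.from_matrix(R.T@frame(yaw)).as_rotvec(degrees=True)
    print('t',round(o['t'],2),'p',p,'w',round(o['gripper_width'],3))
    for t in tgts: print(t,'->',(R.T@(np.array(t)-p)).round(4),rv.round(2))
E
python3 -c "
from h import *
go([.55,-.25,.3])"
```

```text
t 0.15 p [ 0.1466 -0.5299  0.2558] w 0.997
[0.55, -0.25, 0.3] -> [ 0.4634 -0.1623 -0.044 ] [ -0.05  -0.04 -70.04]
```

Request:
servo_tool:
  deltas: "0.02 -0.01 -0.04 0 0 -8 0.085; 0.463 -0.162 -0.044 0 0 -70 0.085; 0.463 -0.162 -0.044 0 0 -70 0.085; 0.463 -0.162 -0.044 0 0 -70 0.085; 0.463 -0.162 -0.044 0 0 -70 0.085; 0.463 -0.162 -0.044 0 0 -70 0.085; 0.463 -0.162 -0.044 0 0 -70 0.085; 0.463 -0.162 -0.044 0 0 -70 0.085; 0.463 -0.162 -0.044 0 0 -70 0.085; 0.463 -0.162 -0.044 0 0 -70 0.085; 0.463 -0.162 -0.044 0 0 -70 0.085; 0.463 -0.162 -0.044 0 0 -70 0.085; 0.463 -0.162 -0.044 0 0 -70 0.085; 0.463 -0.162 -0.044 0 0 -70 0.085; 0.463 -0.162 -0.044 0 0 -70 0.085"

```text
t: 1.65
ee_pos: [0.5487, -0.2516, 0.3005]
eef_rot: [[0.081, 0.997, 0.0], [0.997, -0.081, -0.0], [-0.0, 0.0, -1.0]]
wrist_force: [0.2, -1.4, 0.0]
gripper_width: 0.996
finger_force: 0.0
```

```bash
python3 -c "
from h import *
go([.55,-.25,.3]); snap('wrist','w1')"
```

```text
t 1.65 p [ 0.5487 -0.2516  0.3005] w 0.996
[0.55, -0.25, 0.3] -> [0.0017 0.0012 0.0005] [ 0.    0.01 -0.15]
```

View pics/w1.png

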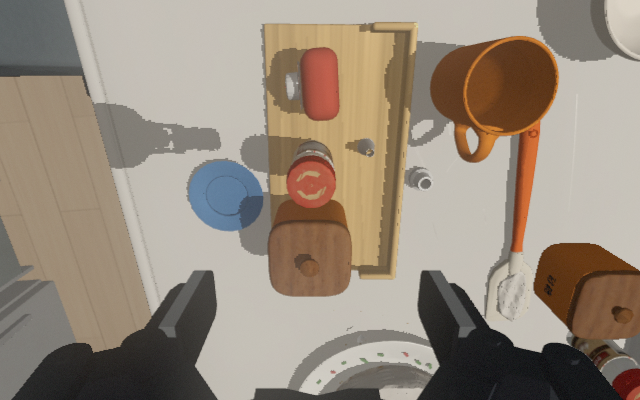

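Wrist view: timer at (302–340, 47–120), dial (291,86), jar cap (312,183), knob (309,267), nozzle (367,147), saucer (226,195), coupler (421,180). I'll refine these with masks.

```bash
python3 - <<'E'
from h import *
s=dict(np.load('pics/w1.npz'));im=s['image'];hsv=cv2.cvtColor(im,cv2.COLOR_RGB2HSV)
red=(cv2.inRange(hsv,(0,170,90),(6,255,255))|cv2.inRange(hsv,(174,150,90),(180,255,255)))
blue=cv2.inRange(hsv,(100,100,60),(118,255,255))
for nm,m in(('red',red),('blue',blue)):
    m=cv2.morphologyEx(m,cv2.MORPH_CLOSE,np.ones((9,9)))
    for c in cv2.findContours(m,0,2)[0]:
        if cv2.contourArea(c)>400:
            (u,v),wh,a=cv2.minAreaRect(c);print(nm,(u,v),wh,a,cv2.boundingRect(c),[onz(s,u,v,z)[:2] for z in(.011,.074,.114)])
print('knob',onz(s,309,267,.108)); print('noz tip',onz(s,371,153,.042),'foot',onz(s,365,142,.008))
for p,z in(((264,26),.008),((270,262),.008),((416,24),.03),((395,279),.03),((387,278),.008)): print(p,onz(s,*p,z)[:2])
print('dial',onz(s,289,86,.041),'coupler',onz(s,424,184,.026))
c=cv2.resize(im[20:220,250:450],None,fx=3,fy=3,interpolation=cv2.INTER_CUBIC);cv2.imwrite('pics/w1c.png',c[:,:,::-1])
E
```

```text
knob [ 0.5338 -0.3454  0.108 ]
noz tip [ 0.6066 -0.2521  0.042 ] foot [ 0.6047 -0.2465  0.008 ]
(264, 26) [ 0.5051 -0.1176]
(270, 262) [ 0.4774 -0.3916]
(416, 24) [ 0.6559 -0.1305]
(395, 279) [ 0.633  -0.4156]
(387, 278) [ 0.6269 -0.4274]
dial [ 0.5271 -0.1777  0.041 ] coupler [ 0.6677 -0.2964  0.026 ]
```

View pics/w1c.png

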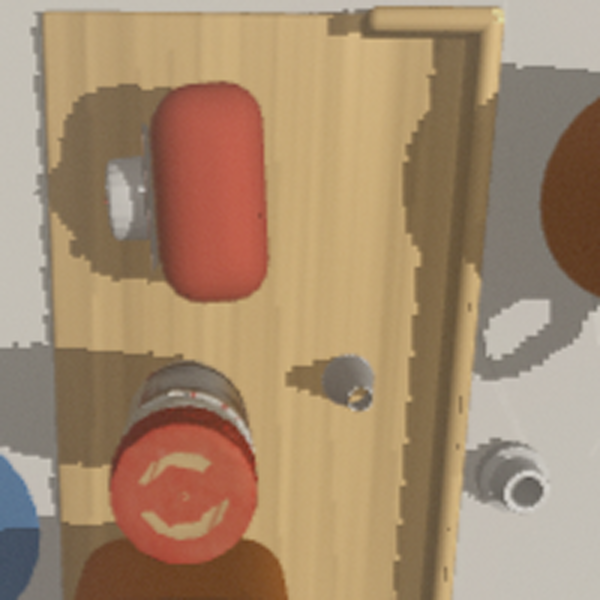

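```bash
python3 - <<'E'
from h import *
s=dict(np.load('pics/w1.npz'))
for n,u,v,z in(('jar',311.3,184.7,.114),('timer',320,84,.070),('tl',301,84,.06),('tr',339,84,.06),('tip',370,152.3,.042),('saucer',226,195,.011),('dial',287,86,.041)): print(n,onz(s,u,v,z))
u=np.array([.997,-.08]);w=np.array([.08,.997])
print(np.array([.5338,-.3454])+.088*w,np.array([.5338,-.3454])+.176*w)
go([.5425,-.2595,.16])
E
```

```text
jar [ 0.5434 -0.26    0.114 ]
timer [ 0.5579 -0.1774  0.07  ]
tl [ 0.5401 -0.1763  0.06  ]
tr [ 0.576  -0.1792  0.06  ]
tip [ 0.6056 -0.2513  0.042 ]
saucer [ 0.4367 -0.2961  0.011 ]
dial [ 0.5251 -0.1775  0.041 ]
[ 0.5408 -0.2577] [ 0.5479 -0.1699]
t 1.7 p [ 0.5488 -0.2515  0.3006] w 0.997
[0.5425, -0.2595, 0.16] -> [-0.0084 -0.0057  0.1406] [ 0.02  0.02 -0.14]
```

Request:
servo_tool:
  deltas: "-0.0085 -0.006 0.04 0 0 0 0.085; -0.0085 -0.006 0.08 0 0 0 0.085; -0.0085 -0.006 0.12 0 0 0 0.085; -0.0085 -0.006 0.15 0 0 0 0.085; -0.0085 -0.006 0.17 0 0 0 0.085; -0.0085 -0.006 0.185 0 0 0 0.085; -0.0085 -0.006 0.192 0 0 0 0.085; -0.0085 -0.006 0.192 0 0 0 0.085; -0.0085 -0.006 0.192 0 0 0 0.035; -0.0085 -0.006 0.192 0 0 0 0.035; -0.0085 -0.006 0.192 0 0 0 0.035; -0.0085 -0.006 0.192 0 0 0 0.035; -0.0085 -0.006 0.192 0 0 0 0.035; -0.0085 -0.006 0.192 0 0 0 0.035; -0.0085 -0.006 0.192 0 0 0 0.035; -0.0085 -0.006 0.192 0 0 0 0.035"

```text
t: 3.3
ee_pos: [0.5434, -0.2588, 0.1095]
eef_rot: [[0.079, 0.997, 0.001], [0.997, -0.079, -0.001], [-0.001, 0.002, -1.0]]
wrist_force: [-1.5, -0.1, 5.1]
gripper_width: 0.505
finger_force: 60.4
```

```bash
python3 -c "
from h import *
go([.5434,-.2588,.25],[.455,.085,.25],[.455,.085,.1125],[.565,.085,.2])"
```

```text
t 3.3 p [ 0.5434 -0.2588  0.1095] w 0.505
[0.5434, -0.2588, 0.25] -> [-0.0001  0.0003 -0.1405] [ 0.09  0.06 -0.04]
[0.455, 0.085, 0.25] -> [ 0.3356 -0.1151 -0.1411] [ 0.09  0.06 -0.04]
[0.455, 0.085, 0.1125] -> [ 0.3357 -0.1153 -0.0036] [ 0.09  0.06 -0.04]
[0.565, 0.085, 0.2] -> [ 0.3443 -0.0055 -0.0909] [ 0.09  0.06 -0.04]
```

Request:
servo_tool:
  deltas: "0 0 -0.01 0 0 0 0.035; 0 0 -0.03 0 0 0 0.035; 0 0 -0.055 0 0 0 0.035; 0 0 -0.08 0 0 0 0.035; 0 0 -0.105 0 0 0 0.035; 0.005 0 -0.125 0 0 0 0.035; 0.02 -0.005 -0.14 0 0 0 0.035; 0.045 -0.015 -0.14 0 0 0 0.035; 0.075 -0.025 -0.14 0 0 0 0.035; 0.11 -0.037 -0.14 0 0 0 0.035; 0.145 -0.05 -0.14 0 0 0 0.035; 0.18 -0.062 -0.14 0 0 0 0.035; 0.215 -0.074 -0.14 0 0 0 0.035; 0.25 -0.086 -0.14 0 0 0 0.035; 0.28 -0.097 -0.14 0 0 0 0.035; 0.305 -0.105 -0.14 0 0 0 0.035; 0.325 -0.112 -0.14 0 0 0 0.035; 0.3355 -0.115 -0.14 0 0 0 0.035; 0.3355 -0.115 -0.14 0 0 0 0.035; 0.3355 -0.115 -0.14 0 0 0 0.035"

```text
t: 5.3
ee_pos: [0.4549, 0.0848, 0.2484]
eef_rot: [[0.079, 0.997, 0.0], [0.997, -0.079, -0.0], [-0.0, 0.0, -1.0]]
wrist_force: [-0.0, 0.2, -0.9]
gripper_width: 0.505
finger_force: 61.1
```

```bash
python3 -c "
from h import *
go([.455,.085,.1125]); snap('wrist','w2');print(observe()['wrist_force'])"
```

```text
t 5.3 p [0.4549 0.0848 0.2484] w 0.505
[0.455, 0.085, 0.1125] -> [0.0002 0.     0.1359] [ 0.01  0.02 -0.01]
[-0.5216  0.4308 -0.9949]
```

View pics/w2.png

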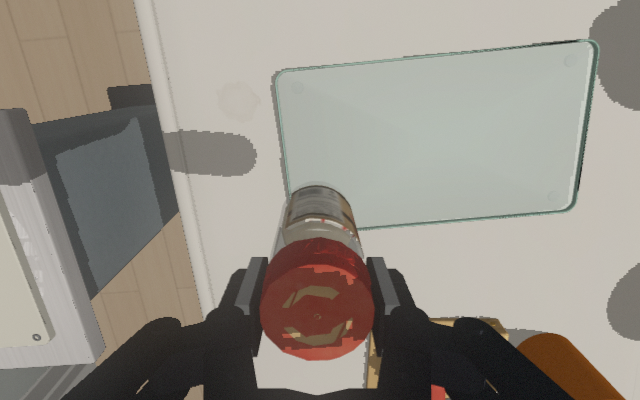

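Jar is held upright. Board corners in the image: (277,71), (597,42), (577,210), and near (291,233), which is hidden by the jar.

```bash
python3 -c "
from h import *
s=dict(np.load('pics/w2.npz'))
for p in((277,71),(597,42),(577,210),(365,229)): print(onz(s,*p,.01)[:2])"
```

```text
[0.425  0.1734]
[0.7177 0.1754]
[0.7257 0.0107]
[0.5012 0.0062]
```

Request:
servo_tool:
  deltas: "0 0.002 0.025 0 0 0 0.035; 0 0.003 0.055 0 0 0 0.035; 0 0.003 0.085 0 0 0 0.035; 0 0.003 0.105 0 0 0 0.035; 0 0.003 0.12 0 0 0 0.035; 0 0.003 0.13 0 0 0 0.035; 0 0.003 0.134 0 0 0 0.035; 0 0.003 0.136 0 0 0 0.035; 0 0.003 0.136 0 0 0 0.035; 0 0.003 0.136 0 0 0 0.035; 0 0.003 0.136 0 0 0 0.065; 0 0.003 0.136 0 0 0 0.065; 0 0.003 0.136 0 0 0 0.065; 0 0.003 0.136 0 0 0 0.065; 0 0.003 0.12 0 0 0 0.065; 0 0.003 0.1 0 0 0 0.065; 0 0.003 0.06 0 0 0 0.065; 0 0.003 0.02 0 0 0 0.065; 0 0 0 0 0 0 0.065; 0 0 0 0 0 0 0.065"

```text
t: 7.35
ee_pos: [0.4558, 0.0851, 0.2512]
eef_rot: [[0.079, 0.997, 0.005], [0.997, -0.079, 0.0], [0.0, 0.005, -1.0]]
wrist_force: [0.1, 0.4, 0.1]
gripper_width: 0.76
finger_force: 0.0
```

```bash
python3 -c "
from h import *
go([.557,-.176,.25],[.557,-.176,.13],[.557,-.176,.083])"
```

```text
t 7.35 p [0.4558 0.0851 0.2512] w 0.76
[0.557, -0.176, 0.25] -> [-0.2523  0.1215  0.0017] [ 0.29 -0.03 -0.03]
[0.557, -0.176, 0.13] -> [-0.2523  0.1209  0.1217] [ 0.29 -0.03 -0.03]
[0.557, -0.176, 0.083] -> [-0.2523  0.1206  0.1687] [ 0.29 -0.03 -0.03]
```

Request:
servo_tool:
  deltas: "-0.05 0.024 0 0 0 0 0.065; -0.1 0.048 0 0 0 0 0.065; -0.15 0.072 0 0 0 0 0.065; -0.2 0.097 0 0 0 0 0.065; -0.235 0.114 0.01 0 0 0 0.065; -0.2525 0.121 0.03 0 0 0 0.065; -0.2525 0.121 0.07 0 0 0 0.065; -0.2525 0.121 0.11 0 0 0 0.065; -0.2525 0.121 0.14 0 0 0 0.065; -0.2525 0.121 0.16 0 0 0 0.065; -0.2525 0.121 0.168 0 0 0 0.065; -0.2525 0.121 0.168 0 0 0 0.065; -0.2525 0.121 0.168 0 0 0 0.065; -0.2525 0.121 0.168 0 0 0 0.025; -0.2525 0.121 0.168 0 0 0 0.025; -0.2525 0.121 0.168 0 0 0 0.025; -0.2525 0.121 0.168 0 0 0 0.025; -0.2525 0.121 0.168 0 0 0 0.025; -0.2525 0.121 0.168 0 0 0 0.025; -0.2525 0.121 0.168 0 0 0 0.025"

```text
t: 9.35
ee_pos: [0.5561, -0.1765, 0.0817]
eef_rot: [[0.079, 0.997, 0.002], [0.997, -0.079, -0.001], [-0.001, 0.002, -1.0]]
wrist_force: [-1.7, -0.6, 7.2]
gripper_width: 0.409
finger_force: 58.1
```

```bash
python3 -c "
from h import *
go([.675,.09,.2],[.675,.09,.086])"
```

```text
t 9.35 p [ 0.5561 -0.1765  0.0817] w 0.409
[0.675, 0.09, 0.2] -> [ 0.275   0.0977 -0.1183] [ 0.12  0.05 -0.04]
[0.675, 0.09, 0.086] -> [ 0.2751  0.0975 -0.0043] [ 0.12  0.05 -0.04]
```

Request:
servo_tool:
  deltas: "0 0 -0.01 0 0 0 0.025; 0 0 -0.03 0 0 0 0.025; 0 0 -0.055 0 0 0 0.025; 0 0 -0.08 0 0 0 0.025; 0.01 0 -0.105 0 0 0 0.025; 0.03 0.01 -0.12 0 0 0 0.025; 0.06 0.02 -0.125 0 0 0 0.025; 0.09 0.032 -0.125 0 0 0 0.025; 0.125 0.044 -0.125 0 0 0 0.025; 0.16 0.057 -0.125 0 0 0 0.025; 0.195 0.07 -0.125 0 0 0 0.025; 0.23 0.082 -0.125 0 0 0 0.025; 0.255 0.09 -0.12 0 0 0 0.025; 0.27 0.096 -0.105 0 0 0 0.025; 0.275 0.0975 -0.08 0 0 0 0.025; 0.275 0.0975 -0.055 0 0 0 0.025; 0.275 0.0975 -0.03 0 0 0 0.025; 0.275 0.0975 -0.015 0 0 0 0.025; 0.275 0.0975 -0.006 0 0 0 0.025; 0.275 0.0975 -0.004 0 0 0 0.025"

```text
t: 11.35
ee_pos: [0.6741, 0.0897, 0.0834]
eef_rot: [[0.08, 0.997, -0.001], [0.997, -0.08, -0.0], [-0.0, -0.001, -1.0]]
wrist_force: [-0.2, 0.1, -0.3]
gripper_width: 0.406
finger_force: 59.1
```

Request:
servo_tool:
  deltas: "0 0 0.001 0 0 0 0.025; 0 0 0.001 0 0 0 0.025; 0 0 0.001 0 0 0 0.055; 0 0 0.001 0 0 0 0.055; 0 0 0.001 0 0 0 0.055; 0 0 0.001 0 0 0 0.055; 0 0 -0.015 0 0 0 0.055; 0 0 -0.04 0 0 0 0.055; 0 0 -0.08 0 0 0 0.055; 0 0 -0.12 0 0 0 0.055; 0 0 -0.15 0 0 0 0.055; 0 0 -0.16 0 0 0 0.055; 0 0 -0.16 0 0 0 0.055"

```text
t: 12.65
ee_pos: [0.675, 0.0902, 0.2458]
eef_rot: [[0.079, 0.997, 0.003], [0.997, -0.079, 0.0], [0.0, 0.003, -1.0]]
wrist_force: [1.1, 0.1, -0.2]
gripper_width: 0.643
finger_force: 0.0
```

```bash
python3 -c "
from h import *
go([.534,-.346,.25],[.534,-.346,.119])
snap('side','s2')"
```

```text
t 12.65 p [0.675  0.0902 0.2458] w 0.643
[0.534, -0.346, 0.25] -> [-0.446  -0.106  -0.0046] [ 0.16 -0.02 -0.04]
[0.534, -0.346, 0.119] -> [-0.446  -0.1064  0.1264] [ 0.16 -0.02 -0.04]
```

View pics/s2.png

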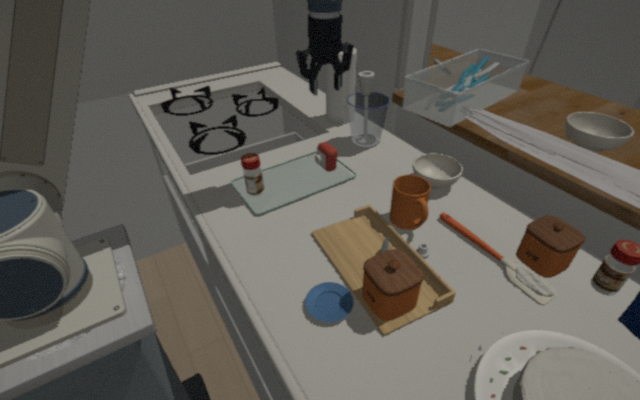

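Jar (253,175) and timer (328,156) stand on the board, and the nozzle is still in place. Canister next.

Request:
servo_tool:
  deltas: "-0.04 -0.01 0 0 0 0 0.055; -0.09 -0.021 0 0 0 0 0.055; -0.135 -0.032 0 0 0 0 0.055; -0.18 -0.043 0 0 0 0 0.055; -0.225 -0.054 0 0 0 0 0.055; -0.27 -0.065 0 0 0 0 0.055; -0.315 -0.075 0 0 0 0 0.055; -0.36 -0.086 0 0 0 0 0.055; -0.4 -0.095 0 0 0 0 0.055; -0.43 -0.103 0 0 0 0 0.055; -0.446 -0.106 0.02 0 0 0 0.055; -0.446 -0.106 0.055 0 0 0 0.055; -0.446 -0.106 0.085 0 0 0 0.055; -0.446 -0.106 0.11 0 0 0 0.055; -0.446 -0.106 0.12 0 0 0 0.055; -0.446 -0.106 0.125 0 0 0 0.055; -0.446 -0.106 0.125 0 0 0 0.055; -0.446 -0.106 0.125 0 0 0 0.012; -0.446 -0.106 0.125 0 0 0 0.012; -0.446 -0.106 0.125 0 0 0 0.012"

```text
t: 14.7
ee_pos: [0.5338, -0.3463, 0.1205]
eef_rot: [[0.079, 0.997, 0.001], [0.997, -0.079, -0.001], [-0.001, 0.001, -1.0]]
wrist_force: [-1.7, 1.1, 3.9]
gripper_width: 0.175
finger_force: 58.5
```

Request:
servo_tool:
  deltas: "0 0 0 0 0 0 0.01; 0 0 0 0 0 0 0.01; 0 0 0 0 0 0 0.01; 0 0 0 0 0 0 0.01; 0 0 0 0 0 0 0.01"

```text
t: 15.2
ee_pos: [0.5336, -0.3463, 0.1205]
eef_rot: [[0.079, 0.997, 0.001], [0.997, -0.079, -0.001], [-0.001, 0.001, -1.0]]
wrist_force: [-1.6, 0.7, 4.8]
gripper_width: 0.176
finger_force: 58.5
```

```bash
python3 -c "
from h import *
go([.565,.09,.23],[.565,.09,.122])"
```

```text
t 15.2 p [ 0.5336 -0.3463  0.1205] w 0.176
[0.565, 0.09, 0.23] -> [ 0.4373 -0.0032 -0.11  ] [ 0.06  0.07 -0.05]
[0.565, 0.09, 0.122] -> [ 0.4374 -0.0033 -0.002 ] [ 0.06  0.07 -0.05]
```

Request:
servo_tool:
  deltas: "0 0 -0.008 0 0 0 0.01; 0 0 -0.02 0 0 0 0.01; 0 0 -0.04 0 0 0 0.01; 0 0 -0.06 0 0 0 0.01; 0 0 -0.08 0 0 0 0.01; 0 0 -0.1 0 0 0 0.01; 0.008 0 -0.112 0 0 0 0.01; 0.025 0 -0.115 0 0 0 0.01; 0.05 0 -0.115 0 0 0 0.01; 0.08 0 -0.115 0 0 0 0.01; 0.11 0 -0.115 0 0 0 0.01; 0.14 -0.001 -0.115 0 0 0 0.01; 0.17 -0.001 -0.115 0 0 0 0.01; 0.2 -0.001 -0.115 0 0 0 0.01"

```text
t: 16.6
ee_pos: [0.5477, -0.1439, 0.2337]
eef_rot: [[0.079, 0.997, -0.001], [0.997, -0.079, 0.001], [0.001, -0.001, -1.0]]
wrist_force: [0.5, -0.4, -2.7]
gripper_width: 0.172
finger_force: 58.9
```

Request:
servo_tool:
  deltas: "0.03 0 0 0 0 0 0.01; 0.06 0 0 0 0 0 0.01; 0.09 0 0 0 0 0 0.01; 0.12 0 0 0 0 0 0.01; 0.15 0 0 0 0 0 0.01; 0.18 -0.001 0 0 0 0 0.01; 0.205 -0.002 0 0 0 0 0.01; 0.222 -0.003 0 0 0 0 0.01; 0.233 -0.003 0 0 0 0 0.01; 0.2375 -0.003 0 0 0 0 0.01; 0.2375 -0.003 0 0 0 0 0.01; 0.2375 -0.003 0 0 0 0 0.01"

```text
t: 17.8
ee_pos: [0.5641, 0.0899, 0.2342]
eef_rot: [[0.08, 0.997, -0.0], [0.997, -0.08, -0.0], [-0.0, -0.0, -1.0]]
wrist_force: [0.1, 1.0, -2.3]
gripper_width: 0.175
finger_force: 58.9
```

```bash
python3 -c "
from h import *
go([.565,.09,.122]); snap('wrist','w3')"
```

```text
t 17.8 p [0.5641 0.0899 0.2342] w 0.175
[0.565, 0.09, 0.122] -> [0.0002 0.0009 0.1122] [-0.01  0.01 -0.06]
```

View pics/w3.png

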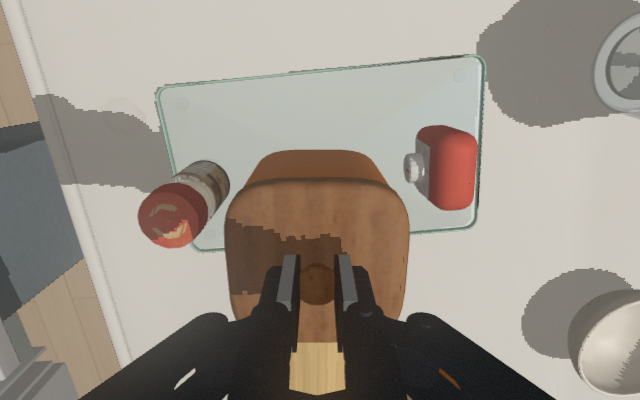

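Canister hangs level over the board, clear of both the jar (188,205) and the timer (445,168). Lowering it.

Request:
servo_tool:
  deltas: "0 0 0.02 0 0 0 0.01; 0 0 0.045 0 0 0 0.01; 0 0 0.07 0 0 0 0.01; 0 0 0.09 0 0 0 0.01; 0 0 0.102 0 0 0 0.01; 0 0 0.108 0 0 0 0.01; 0 0 0.112 0 0 0 0.01; 0 0 0.112 0 0 0 0.01; 0 0 0.112 0 0 0 0.01; 0 0 0.112 0 0 0 0.04; 0 0 0.112 0 0 0 0.04; 0 0 0.112 0 0 0 0.04; 0 0 0.112 0 0 0 0.04; 0 0 0.09 0 0 0 0.04; 0 0 0.06 0 0 0 0.04; 0 0 0.03 0 0 0 0.04; 0 0 0 0 0 0 0.04; 0 0 0 0 0 0 0.04"

```text
t: 19.65
ee_pos: [0.5656, 0.0904, 0.2385]
eef_rot: [[0.079, 0.997, 0.007], [0.997, -0.079, 0.0], [0.001, 0.007, -1.0]]
wrist_force: [0.3, -0.5, 0.6]
gripper_width: 0.466
finger_force: 0.0
```

```bash
python3 -c "
from h import *
go([.603,-.315,.2],[.605,-.249,.2])"
```

```text
t 19.65 p [0.5656 0.0904 0.2385] w 0.466
[0.603, -0.315, 0.2] -> [-0.4012  0.0691  0.0387] [ 0.38 -0.03 -0.04]
[0.605, -0.249, 0.2] -> [-0.3353  0.0658  0.0387] [ 0.38 -0.03 -0.04]
```

```bash
python3 -c "
from h import *
s=dict(np.load('pics/w1.npz'));print('mug top',onz(s,508,85,.101),onz(s,433,85,.101))
print(observe()['q'])
go([.605,-.249,.2],yaw=85.5)
go([.605,-.249,.2],yaw=-94.5)"
```

```text
mug top [ 0.7151 -0.19    0.101 ] [ 0.6523 -0.185   0.101 ]
[ 0.0121  0.2988  0.0329  1.2982 -0.      1.662 ]
t 19.65 p [0.5656 0.0904 0.2385] w 0.466
[0.605, -0.249, 0.2] -> [-0.3353  0.0658  0.0387] [  0.33   0.27 -90.03]
t 19.65 p [0.5656 0.0904 0.2385] w 0.466
[0.605, -0.249, 0.2] -> [-0.3353  0.0658  0.0387] [ 0.27 -0.33 89.96]
```

Request:
servo_tool:
  deltas: "-0.04 0.01 0 0 0 -8 0.05; -0.085 0.015 0 0 0 -16 0.05; -0.13 0.025 0 0 0 -24 0.05; -0.175 0.035 0 0 0 -32 0.05; -0.22 0.045 0 0 0 -40 0.05; -0.265 0.055 0 0 0 -48 0.05; -0.305 0.06 0 0 0 -56 0.05; -0.335 0.066 0.01 0 0 -64 0.05; -0.335 0.066 0.03 0 0 -72 0.05; -0.335 0.066 0.06 0 0 -80 0.05; -0.335 0.066 0.085 0 0 -88 0.05; -0.335 0.066 0.1 0 0 -90 0.05; -0.335 0.066 0.1 0 0 -90 0.05; -0.335 0.066 0.1 0 0 -90 0.05; -0.335 0.066 0.1 0 0 -90 0.05"

```text
t: 21.15
ee_pos: [0.6039, -0.249, 0.1353]
eef_rot: [[-0.997, 0.08, 0.001], [0.08, 0.997, -0.001], [-0.001, -0.001, -1.0]]
wrist_force: [0.8, -0.2, -0.0]
gripper_width: 0.582
finger_force: 0.0
```

```bash
python3 -c "
from h import *
go([.605,-.249,.036],yaw=85.5); snap('wrist','w4')"
```

```text
t 21.15 p [ 0.6039 -0.249   0.1353] w 0.582
[0.605, -0.249, 0.036] -> [-0.0009  0.0002  0.0994] [-0.04  0.08 -0.1 ]
```

View pics/w4.png

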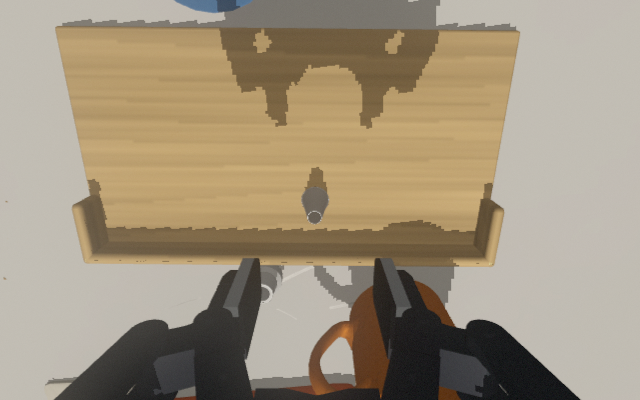

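Nozzle tip at (314,218), foot at about (315,196), mug and handle behind the rail at (320–440, 285–390).

```bash
python3 -c "
from h import *
s=dict(np.load('pics/w4.npz'))
n=onz(s,314,218,.042);f=onz(s,315,196,.008);print(n,f)
for z in(.03,.06,.09):print('handle',onz(s,325,335,z),onz(s,312,365,z),'mug',onz(s,352,310,z),onz(s,390,283,z))
go([*((n+f)/2)[:2],.036],yaw=85.5)"
```

```text
[ 0.6057 -0.2514  0.042 ] [ 0.6027 -0.2507  0.008 ]
handle [ 0.7065 -0.2515  0.03  ] [ 0.7343 -0.2637  0.03  ] mug [ 0.6856 -0.2301  0.03  ] [ 0.6649 -0.2019  0.03  ]
handle [ 0.6813 -0.2502  0.06  ] [ 0.7053 -0.2608  0.06  ] mug [ 0.6632 -0.2317  0.06  ] [ 0.6453 -0.2074  0.06  ]
handle [ 0.656 -0.249  0.09 ] [ 0.6764 -0.2579  0.09  ] mug [ 0.6408 -0.2334  0.09  ] [ 0.6257 -0.2129  0.09  ]
t 21.2 p [ 0.6039 -0.249   0.1355] w 0.588
[np.float64(0.6042301467771319), np.float64(-0.2510654066581136), 0.036] -> [-0.0003 -0.0019  0.0995] [-0.05  0.09 -0.08]
```

Request:
servo_tool:
  deltas: "0.001 -0.002 0.025 0 0 0 0.05; 0.001 -0.002 0.05 0 0 0 0.05; 0.001 -0.002 0.075 0 0 0 0.05; 0.001 -0.002 0.09 0 0 0 0.05; 0.001 -0.002 0.097 0 0 0 0.05; 0.001 -0.002 0.099 0 0 0 0.05; 0.001 -0.002 0.099 0 0 0 0.05; 0.001 -0.002 0.099 0 0 0 0.005; 0.001 -0.002 0.099 0 0 0 0.005; 0.001 -0.002 0.099 0 0 0 0.005; 0.001 -0.002 0.099 0 0 0 0.005; 0.001 -0.002 0.099 0 0 0 0.005; 0.001 -0.002 0.099 0 0 0 0.005; 0.001 -0.002 0.099 0 0 0 0.005"

```text
t: 22.6
ee_pos: [0.6027, -0.251, 0.0363]
eef_rot: [[-0.997, 0.079, 0.001], [0.079, 0.997, -0.001], [-0.002, -0.001, -1.0]]
wrist_force: [-0.1, 1.1, 6.0]
gripper_width: 0.173
finger_force: 58.3
```

Request:
servo_tool:
  deltas: "0 0 -0.004 0 0 0 0.005; 0 0 -0.01 0 0 0 0.005; 0 0 -0.02 0 0 0 0.005; 0 0 -0.04 0 0 0 0.005; 0 0 -0.065 0 0 0 0.005; 0 0 -0.09 0 0 0 0.005; 0 0 -0.105 0 0 0 0.005; 0 0 -0.11 0 0 0 0.005; 0 0 -0.11 0 0 0 0.005"

```text
t: 23.5
ee_pos: [0.6025, -0.2508, 0.1462]
eef_rot: [[-0.997, 0.079, 0.001], [0.079, 0.997, -0.001], [-0.001, -0.001, -1.0]]
wrist_force: [0.5, 0.8, -0.6]
gripper_width: 0.169
finger_force: 57.9
```

```bash
python3 -c "
from h import *
go([.436,-.296,.147],yaw=85.5); snap('wrist','w5');snap('scene','c5')"
```

```text
t 23.5 p [ 0.6025 -0.2508  0.1462] w 0.169
[0.436, -0.296, 0.147] -> [ 0.1624 -0.0582 -0.001 ] [-0.04  0.08 -0.04]
```

View pics/w5.png

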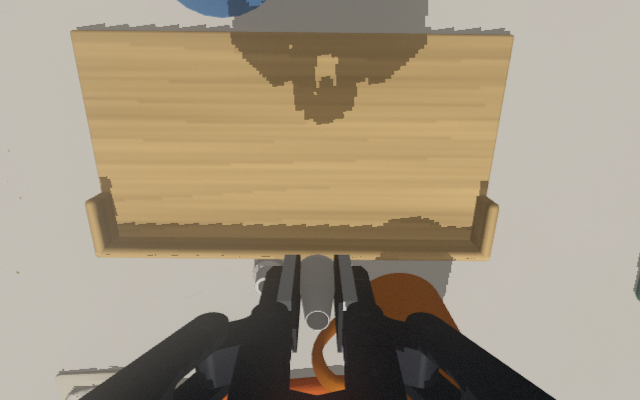

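Nozzle is held upright between the pads (tip 317,320). Moving over the saucer.

Request:
servo_tool:
  deltas: "0.02 -0.007 0 0 0 0 0.005; 0.045 -0.016 0 0 0 0 0.005; 0.075 -0.027 0 0 0 0 0.005; 0.105 -0.038 0 0 0 0 0.005; 0.135 -0.049 0.01 0 0 0 0.005; 0.153 -0.056 0.02 0 0 0 0.005; 0.162 -0.059 0.03 0 0 0 0.005; 0.1645 -0.059 0.035 0 0 0 0.005; 0.1645 -0.059 0.035 0 0 0 0.005; 0.1645 -0.059 0.035 0 0 0 0.005"

```text
t: 24.6
ee_pos: [0.4342, -0.2964, 0.1102]
eef_rot: [[-0.997, 0.079, -0.0], [0.079, 0.997, 0.0], [0.0, 0.0, -1.0]]
wrist_force: [-0.6, 1.3, -0.5]
gripper_width: 0.176
finger_force: 57.9
```

```bash
python3 - <<'E'
from h import *
go([.434,-.2965,.0335],yaw=85.5); s=snap('wrist','w6')
hsv=cv2.cvtColor(s['image'],cv2.COLOR_RGB2HSV);m=cv2.inRange(hsv,(100,100,40),(118,255,255))
c=max(cv2.findContours(m,0,2)[0],key=cv2.contourArea);print(cv2.boundingRect(c))
p=np.array([onz(s,*q[0],.012)[:2] for q in cv2.convexHull(c)])
A=np.c_[2*p,np.ones(len(p))];x=np.linalg.lstsq(A,(p**2).sum(1),rcond=None)[0];print(x[:2],np.sqrt(x[2]+x[:2]@x[:2]))
E
```

```text
t 24.6 p [ 0.4342 -0.2964  0.1102] w 0.176
[0.434, -0.2965, 0.0335] -> [ 0.0001 -0.0001  0.0767] [ 0.01 -0.01 -0.02]
(250, 153, 134, 113)
[ 0.4362 -0.2974] 0.043460748959973323
```

View pics/w6.png

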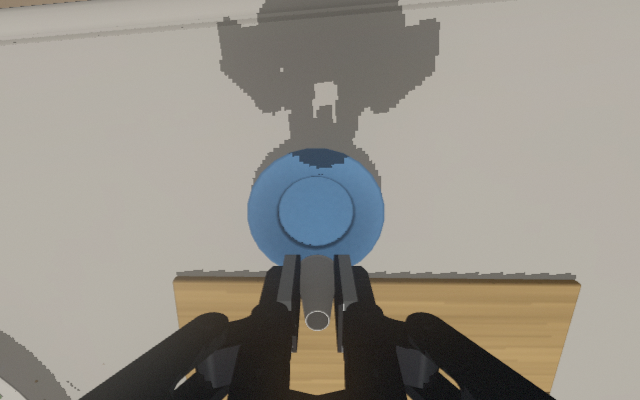

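Saucer floor is centred at (316,211), which matches (0.436,-0.297). Lowering.

Request:
servo_tool:
  deltas: "-0.001 0 0.02 0 0 0 0.005; -0.001 0 0.045 0 0 0 0.005; -0.001 0 0.06 0 0 0 0.005; -0.001 0 0.07 0 0 0 0.005; -0.001 0 0.075 0 0 0 0.005; -0.001 0 0.0765 0 0 0 0.005; -0.001 0 0.0765 0 0 0 0.005; -0.001 0 0.0765 0 0 0 0.005; -0.001 0 0.0765 0 0 0 0.02; -0.001 0 0.0765 0 0 0 0.03; -0.001 0 0.0765 0 0 0 0.032; -0.001 0 0.0765 0 0 0 0.032; -0.001 0 0.0765 0 0 0 0.032"

```text
t: 25.95
ee_pos: [0.4346, -0.2966, 0.0338]
eef_rot: [[-0.997, 0.079, 0.0], [0.079, 0.997, -0.0], [-0.0, -0.0, -1.0]]
wrist_force: [0.2, 0.6, 0.2]
gripper_width: 0.375
finger_force: 0.0
```

Request:
servo_tool:
  deltas: "0 0 -0.01 0 0 0 0.032; 0 0 -0.03 0 0 0 0.032; 0 0 -0.06 0 0 0 0.032; 0 0 -0.1 0 0 0 0.032; 0 0 -0.14 0 0 0 0.032; 0 0 -0.18 0 0 0 0.032; 0 0 -0.2 0 0 0 0.032; 0 0 -0.2 0 0 0 0.032"

```text
t: 26.75
ee_pos: [0.4354, -0.2972, 0.2377]
eef_rot: [[-0.997, 0.079, 0.004], [0.079, 0.997, -0.004], [-0.005, -0.004, -1.0]]
wrist_force: [0.2, -0.3, -0.2]
gripper_width: 0.377
finger_force: 0.0
```

```bash
python3 - <<'E'
from h import *
a=snap('wrist','w7');b=snap('side','s7')
i=a['image'][80:280,190:450];cv2.imwrite('pics/chk.png',np.vstack([cv2.resize(i,(400,300)),cv2.resize(b['image'][120:345,200:500],(400,300))])[:,:,::-1])
go([.5656,.0904,.25],[.5656,.0904,.122],yaw=-4.5)
E
```

```text
t 26.85 p [ 0.4346 -0.2965  0.2342] w 0.375
[0.5656, 0.0904, 0.25] -> [-0.1     0.396  -0.0159] [ 0.01  0.05 89.96]
[0.5656, 0.0904, 0.122] -> [-0.0999  0.3961  0.1121] [ 0.01  0.05 89.96]
```

View pics/chk.png

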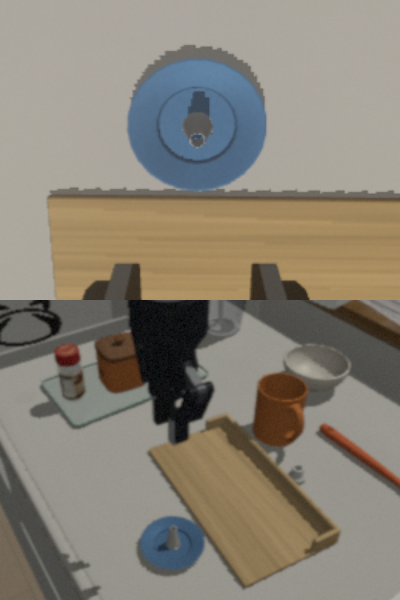

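Nozzle stands upright in the saucer's middle, and the jar and canister are on the board (the arm hides the timer). Fetching the canister.

Request:
servo_tool:
  deltas: "-0.01 0.035 -0.015 0 0 8 0.05; -0.02 0.075 -0.016 0 0 16 0.05; -0.03 0.115 -0.016 0 0 24 0.05; -0.04 0.155 -0.016 0 0 32 0.05; -0.05 0.195 -0.016 0 0 40 0.05; -0.06 0.235 -0.016 0 0 48 0.05; -0.07 0.275 -0.016 0 0 56 0.05; -0.08 0.315 -0.016 0 0 64 0.05; -0.09 0.355 -0.016 0 0 72 0.05; -0.1 0.385 -0.016 0 0 80 0.05; -0.1 0.396 -0.016 0 0 88 0.05; -0.1 0.396 -0.016 0 0 90 0.05; -0.1 0.396 -0.016 0 0 90 0.05; -0.1 0.396 -0.016 0 0 90 0.05"

```text
t: 28.25
ee_pos: [0.5653, 0.0901, 0.2488]
eef_rot: [[0.078, 0.997, -0.002], [0.997, -0.078, -0.0], [-0.0, -0.002, -1.0]]
wrist_force: [0.5, -0.1, -0.4]
gripper_width: 0.593
finger_force: 0.0
```

```bash
python3 -c "
from h import *
go([.565,.0904,.122])
snap('wrist','w8')"
```

```text
t 28.25 p [0.5653 0.0901 0.2488] w 0.593
[0.565, 0.0904, 0.122] -> [ 0.0003 -0.0001  0.1268] [-0.1   0.01  0.04]
```

View pics/w8.png

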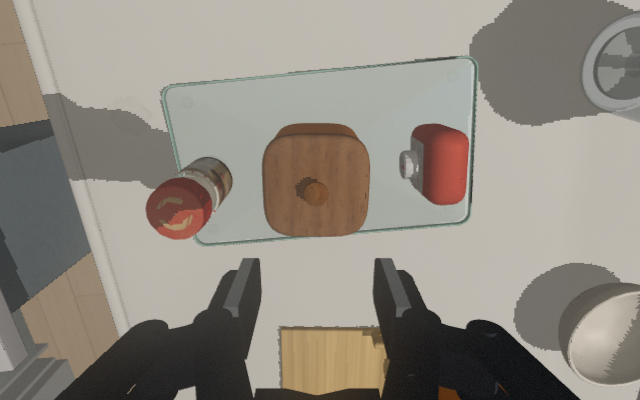

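All three stand on the board (knob at 316,194, centred between the fingers). Descending to grip.

Request:
servo_tool:
  deltas: "0 0 0.03 0 0 0 0.05; 0 0 0.065 0 0 0 0.05; 0 0 0.095 0 0 0 0.05; 0 0 0.115 0 0 0 0.05; 0 0 0.123 0 0 0 0.05; 0 0 0.126 0 0 0 0.05; 0 0 0.126 0 0 0 0.05; 0 0 0.126 0 0 0 0.01; 0 0 0.126 0 0 0 0.01; 0 0 0.126 0 0 0 0.01; 0 0 0.126 0 0 0 0.01; 0 0 0.126 0 0 0 0.01; 0 0 0.126 0 0 0 0.01; 0 0 0.126 0 0 0 0.01"

```text
t: 29.7
ee_pos: [0.5658, 0.0903, 0.1249]
eef_rot: [[0.079, 0.997, 0.001], [0.997, -0.079, -0.0], [0.0, 0.001, -1.0]]
wrist_force: [-2.9, -0.6, 5.0]
gripper_width: 0.172
finger_force: 58.5
```

```bash
python3 -c "
from h import *
go([.5336,-.3463,.235],[.5336,-.3463,.1215])"
```

```text
t 29.7 p [0.5658 0.0903 0.1249] w 0.172
[0.5336, -0.3463, 0.235] -> [-0.4378  0.0025 -0.1101] [ 0.07 -0.01 -0.03]
[0.5336, -0.3463, 0.1215] -> [-0.4378  0.0024  0.0034] [ 0.07 -0.01 -0.03]
```

Request:
servo_tool:
  deltas: "0 0 -0.008 0 0 0 0.01; 0 0 -0.02 0 0 0 0.01; 0 0 -0.045 0 0 0 0.01; 0 0 -0.07 0 0 0 0.01; 0 0 -0.095 0 0 0 0.01; -0.01 0 -0.112 0 0 0 0.01; -0.03 0 -0.115 0 0 0 0.01; -0.06 0 -0.115 0 0 0 0.01; -0.09 0 -0.115 0 0 0 0.01; -0.125 0 -0.115 0 0 0 0.01; -0.16 0.001 -0.115 0 0 0 0.01; -0.195 0.001 -0.115 0 0 0 0.01; -0.23 0.001 -0.115 0 0 0 0.01; -0.265 0.001 -0.115 0 0 0 0.01; -0.3 0.0015 -0.115 0 0 0 0.01; -0.335 0.002 -0.115 0 0 0 0.01; -0.37 0.002 -0.115 0 0 0 0.01; -0.4 0.0025 -0.115 0 0 0 0.01; -0.425 0.0025 -0.115 0 0 0 0.01; -0.4375 0.0025 -0.115 0 0 0 0.01"

```text
t: 31.7
ee_pos: [0.5332, -0.3482, 0.2393]
eef_rot: [[0.081, 0.997, 0.0], [0.997, -0.081, -0.001], [-0.001, 0.0, -1.0]]
wrist_force: [0.4, 0.3, -2.5]
gripper_width: 0.174
finger_force: 58.9
```

Request:
servo_tool:
  deltas: "0 0 0 0 0 0 0.01; 0 0 0 0 0 0 0.01; 0 0 0.02 0 0 0 0.01; 0 0 0.05 0 0 0 0.01; 0 0 0.08 0 0 0 0.01; 0 0 0.1 0 0 0 0.01; 0 0 0.108 0 0 0 0.01; 0 0 0.108 0 0 0 0.01"

```text
t: 32.5
ee_pos: [0.5336, -0.3448, 0.1304]
eef_rot: [[0.078, 0.997, -0.001], [0.997, -0.078, 0.001], [0.001, -0.001, -1.0]]
wrist_force: [0.5, -0.5, -1.7]
gripper_width: 0.171
finger_force: 58.9
```

```bash
python3 -c "
from h import *
go([.5336,-.3463,.123])"
```

```text
t 32.5 p [ 0.5336 -0.3448  0.1304] w 0.171
[0.5336, -0.3463, 0.123] -> [-0.0015  0.0002  0.0074] [-0.07 -0.06  0.03]
```

Lower to contact, release, and rise.

Request:
servo_tool:
  deltas: "-0.001 0 0.003 0 0 0 0.01; -0.001 0 0.006 0 0 0 0.01; -0.001 0 0.0075 0 0 0 0.01; -0.001 0 0.0075 0 0 0 0.01; -0.001 0 0.0075 0 0 0 0.01; -0.001 0 0.0075 0 0 0 0.04; -0.001 0 0.0075 0 0 0 0.04; -0.001 0 0.0075 0 0 0 0.04; -0.001 0 0.0075 0 0 0 0.04; -0.001 0 -0.01 0 0 0 0.04; -0.001 0 -0.04 0 0 0 0.04; -0.001 0 -0.08 0 0 0 0.04; -0.001 0 -0.12 0 0 0 0.04; -0.001 0 -0.12 0 0 0 0.04"

```text
t: 33.9
ee_pos: [0.5347, -0.3481, 0.2568]
eef_rot: [[0.079, 0.997, 0.007], [0.997, -0.079, -0.006], [-0.005, 0.007, -1.0]]
wrist_force: [0.4, -0.7, -0.3]
gripper_width: 0.469
finger_force: 0.0
```

```bash
python3 -c "
from h import *
go([.6745,.09,.25],[.6745,.09,.0845])"
```

```text
t 33.9 p [ 0.5347 -0.3481  0.2568] w 0.469
[0.6745, 0.09, 0.25] -> [0.4478 0.1047 0.0052] [ 0.42  0.31 -0.04]
[0.6745, 0.09, 0.0845] -> [0.4487 0.1034 0.1707] [ 0.42  0.31 -0.04]
```

Request:
servo_tool:
  deltas: "0.04 0.01 0 0 0 0 0.06; 0.085 0.02 0 0 0 0 0.06; 0.13 0.03 0 0 0 0 0.06; 0.175 0.04 0 0 0 0 0.06; 0.22 0.05 0 0 0 0 0.06; 0.265 0.061 0 0 0 0 0.06; 0.31 0.072 0 0 0 0 0.06; 0.355 0.083 0 0 0 0 0.06; 0.395 0.092 0 0 0 0 0.06; 0.425 0.1 0.03 0 0 0 0.06; 0.444 0.1045 0.06 0 0 0 0.06; 0.446 0.1045 0.09 0 0 0 0.06; 0.446 0.1045 0.1 0 0 0 0.06; 0.446 0.1045 0.1 0 0 0 0.06; 0.446 0.1045 0.1 0 0 0 0.06"

```text
t: 35.4
ee_pos: [0.6734, 0.0887, 0.152]
eef_rot: [[0.08, 0.997, 0.001], [0.997, -0.08, -0.0], [0.0, 0.001, -1.0]]
wrist_force: [0.4, 1.0, 0.0]
gripper_width: 0.701
finger_force: 0.0
```

```bash
python3 -c "
from h import *
go([.6745,.09,.0845])
print(observe()['eef_rot'])"
```

```text
t 35.4 p [0.6734 0.0887 0.152 ] w 0.701
[0.6745, 0.09, 0.0845] -> [0.0014 0.0009 0.0676] [ 0.08 -0.   -0.08]
[[ 0.0799  0.9968  0.0014]
 [ 0.9968 -0.0799 -0.    ]
 [ 0.0001  0.0014 -1.    ]]
```

Request:
servo_tool:
  deltas: "0.001 0.001 0.02 0 0 0 0.06; 0.001 0.001 0.045 0 0 0 0.06; 0.001 0.001 0.06 0 0 0 0.06; 0.001 0.001 0.0675 0 0 0 0.06; 0.001 0.001 0.0675 0 0 0 0.06; 0.001 0.001 0.0675 0 0 0 0.06; 0.001 0.001 0.0675 0 0 0 0.025; 0.001 0.001 0.0675 0 0 0 0.025; 0.001 0.001 0.0675 0 0 0 0.025; 0.001 0.001 0.0675 0 0 0 0.025; 0.001 0.001 0.0675 0 0 0 0.025; 0.001 0.001 0.0675 0 0 0 0.025; 0.001 0.001 0.0675 0 0 0 0.025"

```text
t: 36.7
ee_pos: [0.6746, 0.0901, 0.0849]
eef_rot: [[0.079, 0.997, 0.002], [0.997, -0.079, -0.0], [0.0, 0.002, -1.0]]
wrist_force: [-1.0, -0.3, 5.7]
gripper_width: 0.41
finger_force: 57.9
```

```bash
python3 -c "
from h import *
go([.5561,-.1765,.2],[.5561,-.1765,.083])"
```

```text
t 36.7 p [0.6746 0.0901 0.0849] w 0.41
[0.5561, -0.1765, 0.2] -> [-0.2751 -0.0968 -0.1153] [ 0.13 -0.   -0.04]
[0.5561, -0.1765, 0.083] -> [-0.2751 -0.0971  0.0017] [ 0.13 -0.   -0.04]
```

Request:
servo_tool:
  deltas: "0 0 -0.01 0 0 0 0.025; 0 0 -0.03 0 0 0 0.025; 0 0 -0.055 0 0 0 0.025; 0 0 -0.08 0 0 0 0.025; -0.01 0 -0.105 0 0 0 0.025; -0.03 -0.01 -0.12 0 0 0 0.025; -0.06 -0.02 -0.125 0 0 0 0.025; -0.09 -0.032 -0.125 0 0 0 0.025; -0.125 -0.044 -0.125 0 0 0 0.025; -0.16 -0.057 -0.125 0 0 0 0.025; -0.195 -0.07 -0.125 0 0 0 0.025; -0.23 -0.082 -0.125 0 0 0 0.025; -0.255 -0.09 -0.12 0 0 0 0.025; -0.27 -0.096 -0.105 0 0 0 0.025; -0.275 -0.097 -0.08 0 0 0 0.025; -0.275 -0.097 -0.055 0 0 0 0.025; -0.275 -0.097 -0.03 0 0 0 0.025; -0.275 -0.097 -0.015 0 0 0 0.025; -0.275 -0.097 -0.015 0 0 0 0.025; -0.275 -0.097 -0.015 0 0 0 0.025"

```text
t: 38.7
ee_pos: [0.5551, -0.1767, 0.0989]
eef_rot: [[0.08, 0.997, -0.0], [0.997, -0.08, -0.0], [-0.0, -0.0, -1.0]]
wrist_force: [0.3, 0.9, -0.9]
gripper_width: 0.406
finger_force: 58.8
```

```bash
python3 -c "
from h import *
go([.5561,-.1765,.083])"
```

```text
t 38.7 p [ 0.5551 -0.1767  0.0989] w 0.406
[0.5561, -0.1765, 0.083] -> [0.0002 0.001  0.0159] [-0.01  0.   -0.07]
```

Request:
servo_tool:
  deltas: "0 0.001 0.006 0 0 0 0.025; 0 0.001 0.012 0 0 0 0.025; 0 0.001 0.0155 0 0 0 0.025; 0 0.001 0.016 0 0 0 0.025; 0 0.001 0.016 0 0 0 0.025; 0 0.001 0.016 0 0 0 0.058; 0 0.001 0.016 0 0 0 0.058; 0 0.001 0.016 0 0 0 0.058; 0 0.001 0.016 0 0 0 0.058; 0 0.001 0 0 0 0 0.058; 0 0.001 -0.03 0 0 0 0.058; 0 0.001 -0.07 0 0 0 0.058; 0 0.001 -0.11 0 0 0 0.058; 0 0.001 -0.15 0 0 0 0.058; 0 0.001 -0.15 0 0 0 0.058; 0 0.001 -0.15 0 0 0 0.058"

```text
t: 40.3
ee_pos: [0.5568, -0.1765, 0.2488]
eef_rot: [[0.079, 0.997, 0.001], [0.997, -0.079, -0.001], [-0.001, 0.002, -1.0]]
wrist_force: [-0.0, 0.2, -0.1]
gripper_width: 0.679
finger_force: 0.0
```

```bash
python3 -c "
from h import *
go([.458,.085,.2],[.458,.085,.112])"
```

```text
t 40.3 p [ 0.5568 -0.1765  0.2488] w 0.679
[0.458, 0.085, 0.2] -> [ 0.2528 -0.1193  0.0485] [ 0.09  0.03 -0.04]
[0.458, 0.085, 0.112] -> [ 0.2529 -0.1194  0.1365] [ 0.09  0.03 -0.04]
```

Request:
servo_tool:
  deltas: "0.04 -0.019 0 0 0 0 0.068; 0.085 -0.04 0 0 0 0 0.068; 0.13 -0.061 0 0 0 0 0.068; 0.175 -0.083 0 0 0 0 0.068; 0.215 -0.102 0 0 0 0 0.068; 0.243 -0.115 0.01 0 0 0 0.068; 0.253 -0.1195 0.03 0 0 0 0.068; 0.253 -0.1195 0.03 0 0 0 0.068; 0.253 -0.1195 0.05 0 0 0 0.068; 0.253 -0.1195 0.08 0 0 0 0.068; 0.253 -0.1195 0.11 0 0 0 0.068; 0.253 -0.1195 0.13 0 0 0 0.068; 0.253 -0.1195 0.1365 0 0 0 0.068; 0.253 -0.1195 0.1365 0 0 0 0.068; 0.253 -0.1195 0.1365 0 0 0 0.068; 0.253 -0.1195 0.1365 0 0 0 0.035; 0.253 -0.1195 0.1365 0 0 0 0.035; 0.253 -0.1195 0.1365 0 0 0 0.035; 0.253 -0.1195 0.1365 0 0 0 0.035; 0.253 -0.1195 0.1365 0 0 0 0.035"

```text
t: 42.3
ee_pos: [0.4581, 0.0853, 0.113]
eef_rot: [[0.079, 0.997, 0.002], [0.997, -0.079, -0.0], [0.0, 0.002, -1.0]]
wrist_force: [-1.5, -0.6, 6.0]
gripper_width: 0.499
finger_force: 60.1
```

Request:
servo_tool:
  deltas: "0 0 0 0 0 0 0.035; 0 0 0 0 0 0 0.035; 0 0 0 0 0 0 0.035"

```text
t: 42.6
ee_pos: [0.4581, 0.0853, 0.113]
eef_rot: [[0.079, 0.997, 0.002], [0.997, -0.079, -0.0], [0.0, 0.002, -1.0]]
wrist_force: [-1.0, -0.6, 6.7]
gripper_width: 0.499
finger_force: 60.1
```

```bash
python3 -c "
from h import *
go([.5434,-.2588,.25],[.5434,-.2588,.112])"
```

```text
t 42.6 p [0.4581 0.0853 0.113 ] w 0.499
[0.5434, -0.2588, 0.25] -> [-0.3363  0.1126 -0.1368] [ 0.13 -0.   -0.03]
[0.5434, -0.2588, 0.112] -> [-0.3363  0.1123  0.0012] [ 0.13 -0.   -0.03]
```

Request:
servo_tool:
  deltas: "0 0 -0.01 0 0 0 0.035; 0 0 -0.03 0 0 0 0.035; 0 0 -0.055 0 0 0 0.035; 0 0 -0.08 0 0 0 0.035; 0 0 -0.105 0 0 0 0.035; -0.005 0 -0.125 0 0 0 0.035; -0.02 0.005 -0.14 0 0 0 0.035; -0.045 0.015 -0.14 0 0 0 0.035; -0.075 0.025 -0.14 0 0 0 0.035; -0.11 0.037 -0.14 0 0 0 0.035; -0.145 0.048 -0.14 0 0 0 0.035; -0.18 0.06 -0.14 0 0 0 0.035; -0.215 0.072 -0.14 0 0 0 0.035; -0.25 0.084 -0.14 0 0 0 0.035; -0.28 0.094 -0.14 0 0 0 0.035; -0.305 0.102 -0.14 0 0 0 0.035; -0.325 0.109 -0.14 0 0 0 0.035; -0.336 0.1125 -0.14 0 0 0 0.035; -0.336 0.1125 -0.14 0 0 0 0.035; -0.336 0.1125 -0.14 0 0 0 0.035"

```text
t: 44.6
ee_pos: [0.5428, -0.2579, 0.252]
eef_rot: [[0.079, 0.997, -0.0], [0.997, -0.079, 0.0], [0.0, -0.0, -1.0]]
wrist_force: [-0.1, 1.0, -1.2]
gripper_width: 0.503
finger_force: 61.1
```

```bash
python3 -c "
from h import *
go([.5434,-.2588,.1115]);snap('wrist','w9')"
```

```text
t 44.6 p [ 0.5428 -0.2579  0.252 ] w 0.503
[0.5434, -0.2588, 0.1115] -> [-0.0009  0.0007  0.1405] [-0.01 -0.02 -0.04]
```

View pics/w9.png

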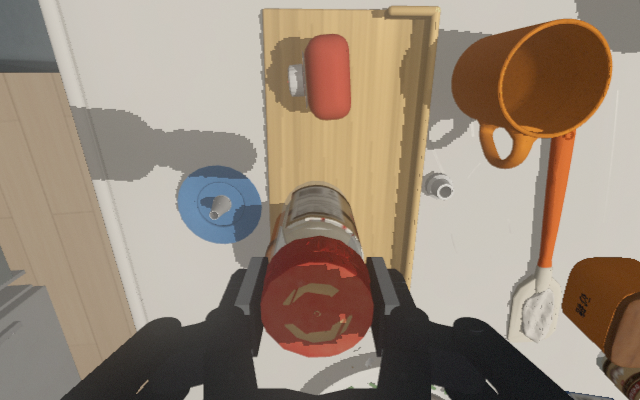

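Timer (328,76) is back and the nozzle is upright in the saucer; the held jar hides the canister. Lowering the jar into its spot.

Request:
servo_tool:
  deltas: "-0.001 0.001 0.025 0 0 0 0.035; -0.001 0.001 0.055 0 0 0 0.035; -0.001 0.001 0.085 0 0 0 0.035; -0.001 0.001 0.11 0 0 0 0.035; -0.001 0.001 0.128 0 0 0 0.035; -0.001 0.001 0.137 0 0 0 0.035; -0.001 0.001 0.1405 0 0 0 0.035; -0.001 0.001 0.1405 0 0 0 0.035; -0.001 0.001 0.1405 0 0 0 0.035; -0.001 0.001 0.1405 0 0 0 0.068; -0.001 0.001 0.1405 0 0 0 0.068; -0.001 0.001 0.1405 0 0 0 0.068; -0.001 0.001 0.1405 0 0 0 0.068; -0.001 0.001 0.125 0 0 0 0.068; -0.001 0.001 0.09 0 0 0 0.068; -0.001 0.001 0.05 0 0 0 0.068; -0.001 0.001 0 0 0 0 0.068; -0.001 0.001 -0.05 0 0 0 0.068; -0.001 0.001 -0.05 0 0 0 0.068; -0.001 0.001 -0.05 0 0 0 0.068"

```text
t: 46.65
ee_pos: [0.5442, -0.2598, 0.3029]
eef_rot: [[0.079, 0.997, 0.002], [0.997, -0.079, -0.001], [-0.001, 0.002, -1.0]]
wrist_force: [-0.1, 0.2, -0.4]
gripper_width: 0.795
finger_force: 0.0
```

```bash
python3 - <<'E'
from h import *
print(observe()['ee_pos'],observe()['gripper_width'])
s=snap('wrist','w10')
for n,p in dict(jar=(.5434,-.26,.114),knob=(.5338,-.3454,.108),timer=(.5579,-.1774,.07),dial=(.5251,-.1775,.041),coup=(.6677,-.2964,.026)).items(): print(n,proj(s,p))
E
```

```text
[ 0.5442 -0.2598  0.3029] 0.7954459406592105
jar [315.0806 174.3345]
knob [312.2956 257.7376]
timer [323.7038  73.8057]
dial [290.3205  76.5127]
coup [426.839  176.0531]
```

View pics/w10.png

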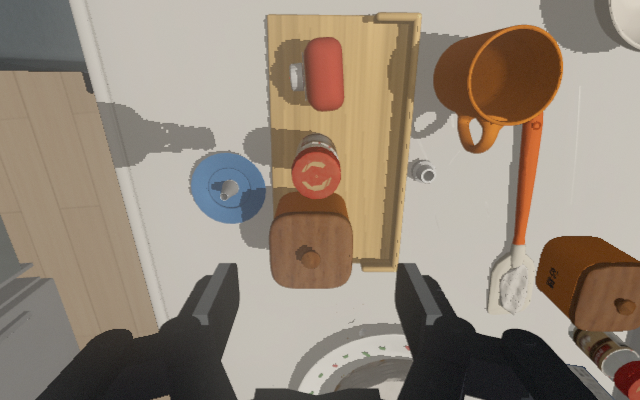

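Everything is back within about 1–2 px of the start projection: jar (316,173), knob (311,258), timer (324,74), dial (291,77). The nozzle stands in the saucer and the gripper is clear.

```bash
python3 -c "
from cell import *
print(job_done())"
```

```text
the job is handed in; nothing more can be done
None
```

I handed the job in after about 47 s of robot time: the nozzle stands upright in the middle of the saucer, and the jar, canister and timer are back in the rack at their starting places, about 2 mm off at most by the last wrist picture, with the timer facing the same way.

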